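Put the lathe accessories back on their outlines

ROBOT

A 6-joint arm with a two-finger parallel gripper is mounted at the origin on the work surface. World frame = base frame: x ahead of the robot, y to its left, z up, the work surface at z = 0. Lengths are in mm, angles in rad, forces in N, time in s.
With the tool pointing down it reaches from about 425 to 1125 mm from the base axis. Payload 14.9 kg.
Tool frame: the origin (TCP) lies between the finger pads; the fingertips stand 17 mm ahead of it and the grasp point (between the pads) lies 2 mm behind it; z points along the fingers, y is the line along which they close (so a half turn about z gives the same grasp; the last joint's range is limited). The gripper opens to 91 mm and grips with 3 to 60 N. Pads are 32 mm wide; open, the fingers measure 118 mm over their backs; the gripper's body (76 mm by 178 mm) begins 60 mm behind the grasp point.
Start: joints at [1.228, 0.379, 1.734, -0, 1.028, -0.033], TCP at [213.415, 666.687, 230.932] pointing down, gripper open.
Joint ranges: [-2.77, 2.77], [-0.74, 2.19], [0, 2.66], [-1.06, 4.2], [0.31, 2.87], [-3.08, 3.08]. Speed limits (rad/s): [1.89, 1.89, 2.39, 3.14, 3.14, 3.14].

INTERFACE

Orientations are given as a 3x3 rotation matrix whose columns are the frame's x, y, z axes.
In Python, from cell import * gives the robot as it stands. The module is installed in compiled form; this text tells all that it offers.
- The arm moves only by the shell command python3 -m inch 'ROWS' [FORCE]. ROWS is a JSON list of rows, 1 to 10 of them, each of 5 numbers: dx, dy, dz in mm, then a turn about the tool's z in rad, then the finger opening in mm; each row is the pose to reach, as a shift and turn from the pose commanded when the command began, along the tool's axes at that moment; what a row does not reach only later rows make up. A row lasts 1/12 s, in which the tool goes at most 41.7 mm and 0.125 rad, less where a joint would pass 70% of its speed; a pose out of reach is approached as far as the arm can. The fingers move at their own pace and stop on an object; FORCE is the grip in N (left out, the last holds). Time passes only in rows, so rows that do not move let the fingers close. It prints the time, the measured TCP pose, the force, the opening and the grip force at its end.
- sense(): the state, without advancing time (a new reading comes with each control period).
- grab_frame(name): name is "scene" or "top" or "wrist"; returns the picture (480x640x3 uint8, red, green, blue); there is no depth.
- camera_params(name): a dict with "mtx" (3x3 intrinsics, pixels), "D" ([k1, k2, p1, p2, k3] as OpenCV has them; the pictures are not rectified), "position" and "attitude" of the camera in the world. Camera axes: x right, y down, z forward; pixel columns grow to the right and rows downward; lengths in mm; the calibration is good to about 2 mm. A picture is of the moment at which its call begins: read the wrist's pose just before it. camera_params takes no time and is no camera call; for the wrist camera it gives the pose at the moment of the call.
- hand_in(): hands the job in; it is judged then, once.
The state is a dict: "time_s": time; "q": joint angles; "joint_vel": joint speeds; "effort": joint torques, N m; "tool_pos": TCP position; "tcp_rot": TCP orientation; "force": force on the tool from outside, world axes, zero at the start; "wrist_torque": the same for the moment, N m; "width": finger opening in mm; "finger_force": force on a finger pad.
Only numpy, scipy, OpenCV 4.12 (cv2) and the standard library are available. Lean on these libraries where they do the work, as an engineer would, in place of code of your own. Each camera call takes 0.05 s, during which the arm holds its last target. There are 200 camera calls.

TASK

Put the four lathe accessories back on their tiles: the large faceplate, the small faceplate, the T-shaped tool rest and the spanner each lying flat, centred on the black outline of its own shape and size and turned to match it (faceplates hub up). Set them down, do not drop them, and leave the small amber jar where it stands.

Things in the scene. Friction and masses are not known exactly. Their poses are not given: they have to be found in the camera images.
- large_faceplate: Larger of the two steel lathe faceplates, lying hub up: a disc 80 mm across and 8 mm thick with a round hub 36 mm across standing on it; 36 mm high in all. Loose, 0.45 kg, give or take a quarter. Origin: centre of its underside; z up; turned any way (round).
- small_faceplate: Smaller steel lathe faceplate, hub up: a disc 52 mm across and 8 mm thick with a round hub 28 mm across; 32 mm high in all. Loose, 0.2 kg. Origin: centre of its underside; z up; turned any way (round).
- tool_rest: T-shaped lathe tool rest lying flat, loose, 0.42 kg. Grey bar 22 (x) by 110 (y) by 20 mm high, centred at x = +24.5 mm; from its middle a round steel post 20 mm across, axis 10 mm up, runs along -x from x = +13.5 to -36.5 mm. Origin: underside, on the post's line, mid-length of the T (centre of gravity 15 mm towards the bar); grip the post there across y. z up.
- rest_post_end (a point): Free end of the tool rest's post, at (-36.5, 0, 10) mm in the tool rest's frame.
- spanner: Flat steel double-ended spanner, 116 mm long (along its y), 10 mm thick; shaft 16 mm wide (x) over the middle 40 mm, both open-jawed heads 29 mm wide and alike. Loose, 0.1 kg. Origin: centre of its underside, mid-shaft; z up.
- pad_large_disc: Fixed plywood tile, 100 (x) by 125 (y) by 6 mm, with a black disc 84 mm across painted on it. Flat: the outline is only painted, 2 mm larger than the part all round and centred on the tile. Origin: centre of its underside; z up; yaw within 0.25 rad of the world's.
- pad_small_disc: Fixed plywood tile, 100 (x) by 125 (y) by 6 mm, with a black disc 56 mm across painted on it. Flat: the outline is only painted, 2 mm larger than the part all round and centred on the tile. Origin: centre of its underside; z up; yaw within 0.25 rad of the world's.
- pad_tee: Fixed plywood tile, 100 (x) by 125 (y) by 6 mm, with a black T painted on it: the crossbar runs along its y on the +x side, the stem points to its -x, so the tool rest on it has the same axes as the tile. Flat: the outline is only painted, 2 mm larger than the part all round and centred on the tile. Origin: centre of its underside; z up; yaw within 0.25 rad of the world's.
- pad_spanner: Fixed plywood tile, 100 (x) by 125 (y) by 6 mm, with a black double-ended spanner shape painted on it, its length along the tile's y. Flat: the outline is only painted, 2 mm larger than the part all round and centred on the tile. Origin: centre of its underside; z up; yaw within 0.25 rad of the world's.
- oil_jar: Small amber glass jar with a white lid, 40 mm across and 50 mm high, standing loose among the parts near the bench's middle line; not to be moved. Origin: centre of its underside; z up.
Mind the look-alikes: they are no part of the job. Leave any pink or yellow look-alike of the small_faceplate alone.

How it is judged (in metres and radians):
At the end, for the whole second after the job is handed in: Each accessory lies flat (within 0.1 rad) and at rest on the tile with its own outline, its centre within 12 mm of the tile's; tool rest and spanner turned within 0.2 rad of their outlines, the rest's post along the painted stem (the spanner either way round) (horizontal distance between large_faceplate and pad_large_disc below 0.012 m and z of large_faceplate in the frame of pad_large_disc between 0.002 and 0.011 m and angle between each of large_faceplate, small_faceplate, tool_rest, spanner's own z axis and vertical below 0.1 rad and linear speed of each of large_faceplate, small_faceplate, tool_rest, spanner below 0.02 m/s and angular speed of each of large_faceplate, small_faceplate, tool_rest, spanner below 0.2 rad/s and horizontal distance between small_faceplate and pad_small_disc below 0.012 m and z of small_faceplate in the frame of pad_small_disc between 0.002 and 0.011 m and horizontal distance between tool_rest and pad_tee below 0.012 m and z of tool_rest in the frame of pad_tee between 0.002 and 0.011 m and horizontal distance between spanner and pad_spanner below 0.012 m and z of spanner in the frame of pad_spanner between 0.002 and 0.011 m and angle between the y axis of tool_rest and the y axis of pad_tee, either way round below 0.2 rad and x of rest_post_end in the frame of pad_tee below -0.02 m and angle between the y axis of spanner and the y axis of pad_spanner, either way round below 0.2 rad); the robot touches nothing.
It fails at once if the amber jar is pushed, lifted or tipped (moved by more than 20 mm, or tilted by more than 0.3 rad) (distance of oil_jar from where it was at the start of the episode above 0.02 m or angle between oil_jar's own z axis and vertical above 0.3 rad).
It fails at once if an accessory is dropped or thrown down (faster than 0.7 m/s with its underside within 30 mm of the bench) ((linear speed of large_faceplate above 0.7 m/s and height (world z) of large_faceplate below 0.03 m) or (linear speed of small_faceplate above 0.7 m/s and height (world z) of small_faceplate below 0.03 m) or (linear speed of tool_rest above 0.7 m/s and height (world z) of tool_rest below 0.03 m) or (linear speed of spanner above 0.7 m/s and height (world z) of spanner below 0.03 m)).
It also fails if it takes over 102 s, if anything falls off the work surface, if the arm or the gripper's body presses on something with over 40 N, if the wrist force passes 120 N, or if a joint passes its speed limit or range.

## Working session

There is one attempt and no reset: what is moved stays moved. The work goes in short steps, Python scripts to look and compute and a shell command to move; the robot and the scene stay as the last step left them, time stands still between calls to the robot, and variables do not carry over. Pictures are saved under pics/ and viewed, at most 14 in all, crops included, and the job is handed in when it is done.

```bash
mkdir -p pics; cat > h.py <<'E'
import numpy as np, cv2
from cell import *
def ray(name,uv,z,cp=None):
    c=cp or camera_params(name)
    p=cv2.undistortPoints(np.array(uv,float).reshape(-1,1,2),np.array(c["mtx"]),np.array(c["D"])).reshape(-1,2)
    d=np.c_[p,np.ones(len(p))]@np.array(c["attitude"]).T
    o=np.array(c["position"]); return o+d*((z-o[2])/d[:,2])[:,None]
def shot(name,f):
    im=grab_frame(name)[:,:,::-1].copy(); cv2.imwrite("pics/"+f,im); return im
E
python3 - <<'E'
from h import *
for n in("top","scene"):
    shot(n,n+"0.png"); c=camera_params(n); print(n,c)
s=sense(); print(s)
E
```

```text
top {'mtx': array([[498.84563184,   0.        , 322.19249604],
       [  0.        , 498.84563184, 239.47330314],
       [  0.        ,   0.        ,   1.        ]]), 'D': array([0.00315686, 0.        , 0.        , 0.        , 0.        ]), 'position': array([ 346.74243513,  -18.47830055, 1033.86201142]), 'attitude': array([[ 0.02613978, -0.98298999,  0.1817894 ],
       [-0.99959139, -0.02359832,  0.01612959],
       [-0.0115653 , -0.18213675, -0.98320519]])}
scene {'mtx': array([[501.01369399,   0.        , 323.55279272],
       [  0.        , 501.01369399, 238.11347374],
       [  0.        ,   0.        ,   1.        ]]), 'D': array([-0.03723078,  0.        ,  0.        ,  0.        ,  0.        ]), 'position': array([1077.76602708, -341.73291243,  745.87823017]), 'attitude': array([[ 0.53004873,  0.62513806, -0.57293172],
       [ 0.84795241, -0.39474407,  0.35377087],
       [-0.00500576, -0.67333463, -0.73932092]])}
{'time_s': 0.1, 'q': array([ 1.22769602e+00,  3.79363312e-01,  1.73471497e+00, -1.34789035e-05,
        1.02852438e+00, -3.32906808e-02]), 'joint_vel': array([ 0.00179615, -0.00015784, -0.00196878,  0.00043279, -0.00102499,
       -0.00137105]), 'effort': array([-2.88894953e-03, -7.65032744e+01, -4.35296345e+01,  6.51262561e-02,
        3.96881264e-02, -1.35379724e-05]), 'tool_pos': array([213.30093115, 666.35107665, 230.35248753]), 'tcp_rot': array([[-9.52393747e-01,  3.04870533e-01, -3.28904067e-04],
       [ 3.04870710e-01,  9.52393269e-01, -9.55028408e-04],
       [ 2.20859997e-05, -1.00983630e-03, -9.99999490e-01]]), 'force': array([ 0.54254936, -0.75355815, -0.43995006]), 'wrist_torque': array([-0.00858769, -0.04576131, -0.02560936]), 'finger_force': 0.0, 'width': 91.31708421266518}
```

View pics/top0.png

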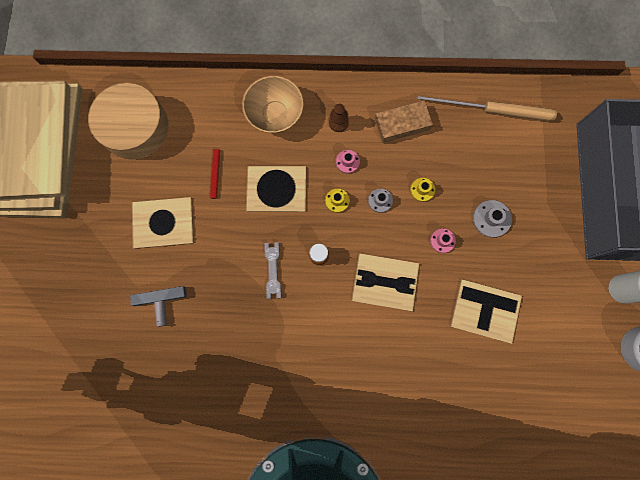

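View pics/scene0.png

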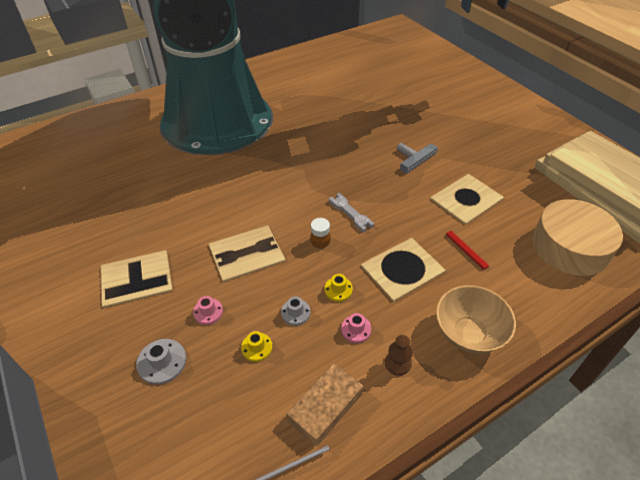

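The top view shows the large faceplate at (493,218), small grey faceplate (380,200), tool rest (160,300), spanner (273,270) and jar (319,254). Tiles: large disc (277,188), small disc (162,222), spanner (386,282), tee (487,310). The scene view agrees.

```bash
cat > m.py <<'E'
from h import *
def blob(m,box):
    x0,y0,x1,y1=box; k=np.zeros_like(m); k[y0:y1,x0:x1]=m[y0:y1,x0:x1]
    c=cv2.findContours(k,cv2.RETR_EXTERNAL,cv2.CHAIN_APPROX_NONE)[0]
    return max(c,key=cv2.contourArea)
def show(n,cam,ct,z):
    w=ray(cam,ct.reshape(-1,2),z)[:,:2].astype(np.float32)
    M=cv2.moments(w.reshape(-1,1,2)); r=cv2.minAreaRect(w); e=cv2.fitEllipse(w)
    print(n,cam,"cent",np.round([M['m10']/M['m00'],M['m01']/M['m00']],1),"rect",np.round(r[0],1),np.round(r[1],1),round(r[2],1),"ell",np.round(e[0],1),np.round(e[1],1))
if __name__=="__main__":
  B={"top":dict(PL=(250,168,305,210,6),PS=(140,205,185,240,6),PSp=(354,262,417,302,6),PT=(456,280,520,335,6),L=(468,195,518,242,8),S=(365,185,396,216,8),T=(125,280,195,330,20),Sp=(258,236,290,304,10),J=(305,240,332,268,50)),
   "scene":dict(PL=(375,244,432,288,6),PS=(450,184,485,210,6),PSp=(212,234,282,268,6),PT=(103,258,170,296,6),L=(130,335,192,388,8),S=(275,292,316,328,8),T=(392,138,442,175,20),Sp=(325,190,378,233,10))}
  for cam in B:
    im=cv2.imread(f"pics/{cam}0.png"); hsv=cv2.cvtColor(im,cv2.COLOR_BGR2HSV)
    g=((hsv[:,:,1]<60)&(hsv[:,:,2]>75)).astype(np.uint8)*255; b=(hsv[:,:,2]<70).astype(np.uint8)*255
    cv2.imwrite(f"pics/mask_{cam}.png",g)
    for n,(x0,y0,x1,y1,z) in B[cam].items():
        show(n,cam,blob(b if n[0]=="P" else g,(x0,y0,x1,y1)),z)
E
python3 m.py
python3 -c "
import cv2,numpy as np
a=cv2.imread('pics/top0.png');m=cv2.imread('pics/mask_top.png')
r=lambda i,x,y:cv2.resize(i[y:y+75,x:x+100],(400,300),interpolation=0)
v=np.vstack([np.hstack([r(a,440,180),r(m,440,180)]),np.hstack([r(m,110,260),r(m,230,230)])]);cv2.imwrite('pics/c1.png',v)"
```

```text
PL top cent [646.4 100.7] rect [646.6 101.2] [79.8 79.5] 1.3 ell [646.4 100.7] [79.9 80.8]
PS top cent [566.4 339.1] rect [566.3 339.4] [52.  53.2] 1.4 ell [566.4 339.1] [51.9 53.1]
PSp top cent [ 451.8 -133.3] rect [ 451.7 -133.5] [117.8  32.3] 81.9 ell [ 451.8 -133.3] [ 33.4 143.6]
PT top cent [ 411.3 -342. ] rect [ 397.  -338.7] [112.4  75.2] 75.9 ell [ 406.2 -340.9] [ 78.2 108.7]
L top cent [ 590.6 -356.8] rect [ 590.1 -356.8] [77.2 79.1] 45.3 ell [ 590.6 -356.8] [77.8 79.4]
S top cent [ 624.4 -122. ] rect [ 624.5 -121.9] [48.1 50.9] 1.3 ell [ 624.4 -122. ] [49.3 50.4]
T top cent [402.2 329.7] rect [385.6 326.5] [ 71.9 108.5] 11.4 ell [395.3 328.9] [ 71.4 105.5]
Sp top cent [469.9  99.6] rect [470. 100.] [115.7  29.5] 4.9 ell [470.1  99.7] [ 29.9 144.5]
J top cent [502.1   4.9] rect [502.1   5.3] [34.4 35.9] 1.4 ell [502.1   4.9] [35.5 35.6]
PL scene cent [646.9 100.7] rect [646.8 100.9] [80.1 78.1] 57.7 ell [646.9 100.7] [77.8 79.4]
PS scene cent [566.8 339.3] rect [566.6 339.6] [51.6 47.5] 57.9 ell [566.8 339.2] [48.1 50.6]
PSp scene cent [ 446.9 -167.3] rect [ 448.6 -155.8] [72.3 27.7] 82.3 ell [ 446.4 -168.4] [25.4 76.2]
PT scene cent [ 411.1 -341. ] rect [ 397.6 -338.8] [109.4  72.4] 76.3 ell [ 404.9 -341. ] [ 72.2 104.8]
L scene cent [ 593.7 -358.2] rect [ 594.1 -357.9] [81.5 78.9] 1.1 ell [ 593.7 -358.2] [78.6 81.4]
S scene cent [ 626.3 -122.8] rect [ 627.1 -123.1] [52.8 53.5] 18.4 ell [ 626.2 -122.7] [49.4 57.5]
T scene cent [408.7 325.7] rect [418.9 322.4] [ 94.3 105.7] 54.8 ell [404.7 326.1] [ 80.6 112.1]
Sp scene cent [473.5  97.6] rect [473.4  97.5] [121.1  34.9] 4.6 ell [473.7  97.6] [ 35.5 143.8]
```

View pics/c1.png

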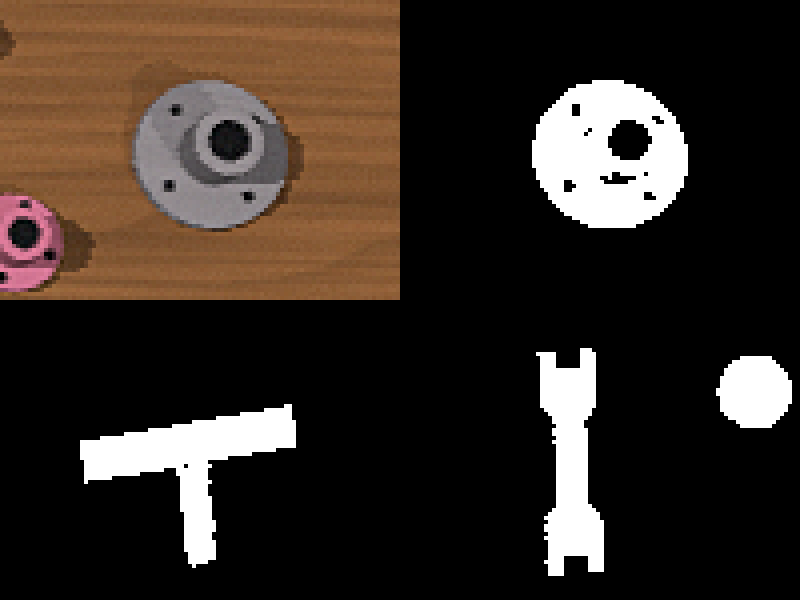

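```bash
cat > go.py <<'E'
import sys,json; from h import *
# usage: go.py "x,y,z,closing_deg" ... -> shift/turn in tool axes from the current pose
s=sense(); R=np.array(s["tcp_rot"]); p=np.array(s["tool_pos"])
a=np.arctan2(R[1,1],R[0,1]); print("t",round(s["time_s"],1),"pos",p.round(1),"ang",round(np.degrees(a),1),"q",np.round(s["q"],2),"F",np.round(s["force"],1),"w",round(s["width"],1),"ff",round(s["finger_force"],1))
lp=np.zeros(3);lt=0
for w in sys.argv[1:]:
    x,y,z,g=map(float,w.split(",")); d=R.T@(np.array([x,y,z])-p)
    t=(np.radians(g)-a+np.pi/2)%np.pi-np.pi/2; t=-t
    print(np.round(d,1),"turn",round(t,3),"rows",round(max(np.linalg.norm(d-lp)/41.7,abs(t-lt)/.125),1)); lp,lt=d,t
E
python3 go.py 380.7,325.5,130,101.4 380.7,325.5,19,101.4
```

```text
t 0.1 pos [213.3 666.4 230.4] ang 72.2 q [ 1.23  0.38  1.73 -0.    1.03 -0.03] F [ 0.5 -0.8 -0.4] w 91.3 ff 0.0
[-263.3 -273.5  100.6] turn -0.509 rows 9.4
[-263.4 -273.4  211.6] turn -0.509 rows 2.7
```

```bash
python3 -m inch '[[-263,-273,100,-0.509,70],[-263,-273,100,-0.509,70],[-263,-273,100,-0.509,70],[-263,-273,100,-0.509,70],[-263,-273,100,-0.509,70],[-263,-273,100,-0.509,70],[-263,-273,100,-0.509,70],[-263,-273,100,-0.509,70],[-263,-273,100,-0.509,70],[-263,-273,100,-0.509,70]]' 40; python3 -m inch '[[0,0,0,0,70],[0,0,0,0,70]]'; python3 go.py 380.7,325.5,130,101.4 380.7,325.5,19,101.4
python3 -c "
from h import *
shot('wrist','w1.png')"
```

```text
time_s: 0.93
tool_pos: [380.9, 322.7, 129.5]
tcp_rot: [[-0.981, -0.196, -0.002], [-0.196, 0.981, -0.002], [0.002, -0.001, -1.0]]
force: [-0.4, 0.3, -0.4]
width: 70.2
finger_force: 0.0
time_s: 1.1
tool_pos: [380.9, 325.8, 130.7]
tcp_rot: [[-0.981, -0.196, -0.001], [-0.196, 0.981, -0.0], [0.001, -0.0, -1.0]]
force: [-0.4, 1.6, 0.3]
width: 70.2
finger_force: 0.0
t 1.1 pos [380.9 325.8 130.7] ang 101.3 q [ 0.66  0.22  2.17  0.    0.74 -1.11] F [-0.4  1.6  0.3] w 70.2 ff 0.0
[ 0.2 -0.2  0.7] turn -0.002 rows 0.0
[  0.2  -0.2 111.7] turn -0.002 rows 2.7
```

View pics/w1.png

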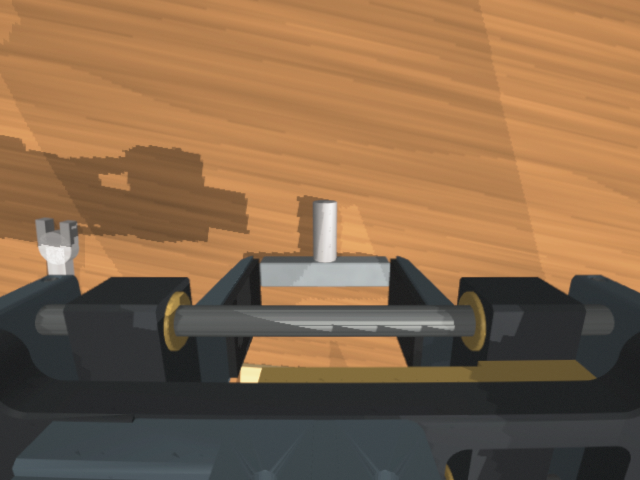

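The wrist view shows the post upright at column ~325, its free end at row ~202 and its junction with the bar at row ~262, centred between the fingers. I'll check these points numerically.

```bash
python3 -c "
from h import *
print(ray('wrist',[(325,261)],20).round(1),ray('wrist',[(325,203)],20).round(1),ray('wrist',[(260,260),(390,259)],20).round(1))
c,s=np.cos(np.radians(11.4)),np.sin(np.radians(11.4)); o=np.array([385.6,326.5])
print(o+13.5*np.array([c,s]),o-36.5*np.array([c,s]))"
```

```text
[[396.9 330.6  20. ]] [[349.5 321.   20. ]] [[406.8 277.6  20. ]
 [384.6 383.1  20. ]]
[398.83366086 329.1683741 ] [349.82010213 319.28550708]
```

```bash
python3 -m inch '[[4,1,40,0,70],[4,1,80,0,70],[4,1,105,0,60],[4,1,111,0,40],[4,1,111,0,10],[4,1,111,0,10],[4,1,111,0,10],[4,1,111,0,10]]' 60; python3 -m inch '[[0,0,0,0,10],[0,0,-30,0,10],[0,0,-70,0,10],[0,0,-100,0,10],[0,0,-100,0,10]]'
python3 go.py 520,0,130,90 397.5,-338.7,130,75.9
```

```text
time_s: 1.82
tool_pos: [376.9, 327.5, 20.9]
tcp_rot: [[-0.98, -0.199, 0.001], [-0.199, 0.98, 0.001], [-0.001, 0.001, -1.0]]
force: [0.1, -0.0, 0.2]
width: 32.9
finger_force: 0.0
time_s: 2.23
tool_pos: [378.9, 328.6, 125.6]
tcp_rot: [[-0.98, -0.198, 0.006], [-0.198, 0.98, 0.005], [-0.007, 0.004, -1.0]]
force: [0.5, 1.0, 0.6]
width: 9.6
finger_force: 0.0
t 2.2 pos [378.9 328.6 125.6] ang 101.4 q [ 0.67  0.23  2.18 -0.    0.72 -1.1 ] F [0.5 1.  0.6] w 9.6 ff 0.0
[ -73.3 -350.    -5.1] turn 0.199 rows 8.6
[ 113.8 -657.8   -7.6] turn 0.445 rows 8.6
```

Lifted before the fingers had closed. I'll reopen and measure again.

```bash
python3 -m inch '[[0,0,0,0,50],[0,0,0,0,50],[0,0,0,0,50],[0,0,0,0,50],[0,0,0,0,50]]'; python3 -c "
from h import *
im=shot('wrist','w2.png');hsv=cv2.cvtColor(im,cv2.COLOR_BGR2HSV)
im=shot('top','top2.png')
from m import *
hsv=cv2.cvtColor(im,cv2.COLOR_BGR2HSV)
"; python3 go.py 376.9,327.5,20,101.4
```

```text
time_s: 2.65
tool_pos: [376.1, 326.4, 119.0]
tcp_rot: [[-0.98, -0.198, -0.001], [-0.198, 0.98, -0.001], [0.002, -0.001, -1.0]]
force: [-0.1, 0.8, -0.5]
width: 40.5
finger_force: 0.0
t 2.8 pos [376.2 326.5 119.3] ang 101.4 q [ 0.67  0.24  2.18 -0.    0.72 -1.1 ] F [-0.8  0.6 -0.5] w 48.1 ff 0.0
[-1.   0.9 99.3] turn 0.0 rows 2.4
```

View pics/w2.png

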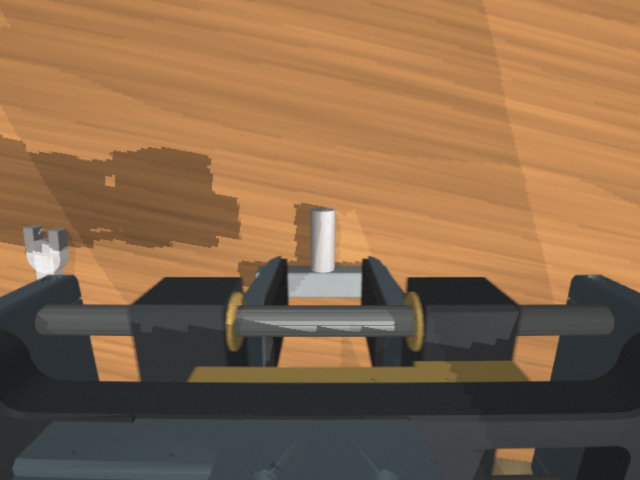

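The post is undisturbed (column ~322, rows 208–271), still between the fingers. I'll descend and close fully this time.

```bash
python3 -m inch '[[0,1,40,0,40],[0,1,80,0,36],[0,1,99,0,30],[0,1,99,0,10],[0,1,99,0,10],[0,1,99,0,10],[0,1,99,0,10],[0,1,99,0,10],[0,1,99,0,10]]' 60; python3 -m inch '[[0,0,0,0,10],[0,0,0,0,10]]'; python3 go.py
```

```text
time_s: 3.5
tool_pos: [376.2, 327.6, 21.0]
tcp_rot: [[-0.98, -0.198, -0.0], [-0.198, 0.98, -0.0], [0.0, -0.0, -1.0]]
force: [-0.4, 0.1, -4.8]
width: 19.2
finger_force: 59.8
time_s: 3.67
tool_pos: [376.3, 327.7, 21.0]
tcp_rot: [[-0.98, -0.198, 0.0], [-0.198, 0.98, 0.0], [-0.0, 0.0, -1.0]]
force: [0.1, 1.5, -4.8]
width: 18.8
finger_force: 59.8
t 3.7 pos [376.3 327.7  21. ] ang 101.4 q [ 0.67  0.44  2.18  0.    0.52 -1.1 ] F [ 0.1  1.5 -4.8] w 18.8 ff 59.8
```

```bash
python3 -m inch '[[0,0,-20,0,10],[0,0,-60,0,10],[0,0,-100,0,10],[0,0,-100,0,10],[0,0,-100,0,10]]'; 
python3 go.py 520,0,120,88 389.1,-336.6,120,75.9
```

```text
time_s: 4.08
tool_pos: [377.4, 328.5, 122.8]
tcp_rot: [[-0.98, -0.198, 0.004], [-0.198, 0.98, 0.003], [-0.004, 0.002, -1.0]]
force: [-0.6, -0.8, -5.9]
width: 19.0
finger_force: 59.8
t 4.1 pos [377.4 328.5 122.8] ang 101.4 q [ 0.67  0.24  2.18 -0.    0.72 -1.1 ] F [-0.6 -0.8 -5.9] w 19.0 ff 59.8
[ -74.8 -350.2    2.4] turn 0.234 rows 8.6
[ 120.1 -654.3    1. ] turn 0.445 rows 8.7
```

```bash
python3 -m inch '[[-75,-350,0,0.234,10],[-75,-350,0,0.234,10],[-75,-350,0,0.234,10],[-75,-350,0,0.234,10],[-75,-350,0,0.234,10],[-75,-350,0,0.234,10],[-75,-350,0,0.234,10],[-75,-350,0,0.234,10],[-75,-350,0,0.234,10],[-75,-350,0,0.234,10]]'; python3 go.py 389.1,-336.6,120,75.9
```

```text
time_s: 4.92
tool_pos: [520.0, -4.2, 119.3]
tcp_rot: [[-0.999, 0.038, -0.001], [0.038, 0.999, -0.0], [0.001, -0.0, -1.0]]
force: [0.2, 0.7, -4.6]
width: 19.0
finger_force: 59.8
t 4.9 pos [520.   -4.2 119.3] ang 87.8 q [-0.05  0.27  2.14 -0.    0.73 -1.58] F [ 0.2  0.7 -4.6] w 19.0 ff 59.8
[ 118.1 -337.1   -0.5] turn 0.208 rows 8.6
```

```bash
python3 -m inch '[[118,-337,0,0.208,10],[118,-337,0,0.208,10],[118,-337,0,0.208,10],[118,-337,0,0.208,10],[118,-337,0,0.208,10],[118,-337,0,0.208,10],[118,-337,0,0.208,10],[118,-337,0,0.208,10],[118,-337,0,0.208,10],[118,-337,0,0.208,10]]';python3 -m inch '[[0,0,0,0,10],[0,0,0,0,10]]'; python3 go.py 389.1,-336.6,28,75.9; python3 -c "
from h import *
shot('wrist','w3.png')"
```

```text
time_s: 5.75
tool_pos: [387.7, -336.0, 119.4]
tcp_rot: [[-0.97, 0.243, -0.001], [0.243, 0.97, 0.001], [0.001, 0.0, -1.0]]
force: [1.0, 0.6, -4.9]
width: 18.9
finger_force: 59.8
time_s: 5.92
tool_pos: [388.9, -332.1, 119.6]
tcp_rot: [[-0.971, 0.241, -0.002], [0.24, 0.971, 0.002], [0.002, 0.001, -1.0]]
force: [0.1, 0.0, -5.0]
width: 18.9
finger_force: 59.8
t 5.9 pos [ 388.9 -332.1  119.6] ang 76.1 q [-0.75  0.26  2.16  0.    0.73 -2.08] F [ 0.1  0.  -5. ] w 18.9 ff 59.8
[-1.5 -4.5 91.5] turn 0.003 rows 2.2
```

View pics/w3.png

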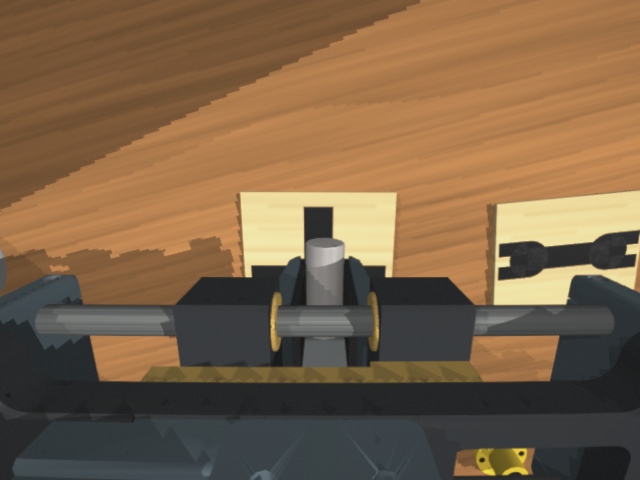

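The tee tile is straight ahead, stem at column ~318 and post at ~325; small lateral correction needed, orientation matches.

```bash
python3 -m inch '[[-1.5,-4.5,30,0,10],[-1.5,-4.5,60,0,10],[-1.5,-4.5,78,0,10],[-1.5,-4.5,84,0,10],[-1.5,-4.5,88,0,10],[-1.5,-4.5,91,0,10],[-1.5,-4.5,91,0,10],[-1.5,-4.5,91,0,10]]'; python3 go.py 389.1,-336.6,27,75.9
```

```text
time_s: 6.63
tool_pos: [390.4, -338.2, 30.8]
tcp_rot: [[-0.971, 0.24, 0.001], [0.24, 0.971, -0.001], [-0.001, -0.001, -1.0]]
force: [-0.7, 0.4, -4.5]
width: 18.6
finger_force: 59.8
t 6.6 pos [ 390.4 -338.2   30.8] ang 76.1 q [-0.76  0.44  2.15 -0.    0.55 -2.09] F [-0.7  0.4 -4.5] w 18.6 ff 59.8
[1.6 1.3 3.8] turn 0.004 rows 0.1
```

```bash
python3 -m inch '[[0.5,1,1,0,10],[0.5,1,2,0,10],[0.5,1,2,0,10],[0.5,1,2,0,10]]'; python3 -m inch '[[0,0,0.5,0,10],[0,0,1,0,10],[0,0,1,0,10]]'
```

```text
time_s: 6.97
tool_pos: [389.6, -337.0, 28.2]
tcp_rot: [[-0.971, 0.241, 0.0], [0.241, 0.971, -0.0], [-0.0, -0.0, -1.0]]
force: [0.5, 0.4, -5.4]
width: 18.9
finger_force: 59.8
time_s: 7.22
tool_pos: [389.6, -336.9, 26.9]
tcp_rot: [[-0.971, 0.24, -0.0], [0.24, 0.971, 0.0], [0.0, 0.0, -1.0]]
force: [-0.5, -0.3, -4.9]
width: 19.0
finger_force: 59.8
```

```bash
python3 -m inch '[[0,0,0.5,0,10],[0,0,1,0,10],[0,0,1,0,10]]'; python3 -m inch '[[0,0,0.5,0,10],[0,0,1,0,10],[0,0,1,0,10]]'
```

```text
time_s: 7.47
tool_pos: [389.6, -336.9, 25.9]
tcp_rot: [[-0.971, 0.24, -0.0], [0.24, 0.971, -0.0], [0.0, -0.0, -1.0]]
force: [0.5, 0.3, -4.4]
width: 18.2
finger_force: 59.8
time_s: 7.72
tool_pos: [389.6, -337.0, 25.6]
tcp_rot: [[-0.971, 0.24, -0.0], [0.24, 0.971, 0.0], [0.0, 0.0, -1.0]]
force: [-4.5, 3.4, 14.4]
width: 18.7
finger_force: 59.8
```

Contact (force turned positive). Release slowly, rise, then on to the large faceplate.

```bash
python3 -m inch '[[0,0,-0.5,0,24],[0,0,-0.5,0,40],[0,0,-0.5,0,50],[0,0,-0.5,0,50],[0,0,-0.5,0,50],[0,0,-30,0,50],[0,0,-70,0,50],[0,0,-95,0,60],[0,0,-95,0,60]]'; python3 go.py 590.8,-357,120,90 590.8,-357,28,90
```

```text
time_s: 8.47
tool_pos: [391.6, -338.7, 124.6]
tcp_rot: [[-0.971, 0.24, 0.005], [0.24, 0.971, -0.005], [-0.006, -0.003, -1.0]]
force: [1.3, -0.6, 1.4]
width: 59.2
finger_force: 0.0
t 8.5 pos [ 391.6 -338.7  124.6] ang 76.1 q [-0.76  0.26  2.15  0.    0.73 -2.09] F [ 1.3 -0.6  1.4] w 59.2 ff 0.0
[-197.8   30.1    5.6] turn -0.243 rows 4.8
[-197.3   30.4   97.6] turn -0.243 rows 2.2
```

```bash
python3 -m inch '[[-198,30,0,-0.243,60],[-198,30,0,-0.243,60],[-198,30,0,-0.243,60],[-198,30,0,-0.243,60],[-198,30,0,-0.243,60],[-198,30,0,-0.243,60],[-198,30,0,-0.243,60],[-198,30,0,-0.243,60]]'; python3 go.py 591.5,-357,28,90; python3 -c "
from h import *
shot('wrist','w4.png');im=shot('top','top4.png');cv2.imwrite('pics/c4.png',cv2.resize(im[160:360,380:560],(720,600)[:2],interpolation=0)) if 0 else None"
```

```text
time_s: 9.13
tool_pos: [588.1, -354.9, 118.9]
tcp_rot: [[-1.0, -0.0, -0.001], [-0.0, 1.0, 0.001], [0.001, 0.001, -1.0]]
force: [-0.3, 0.5, 0.4]
width: 59.9
finger_force: 0.0
t 9.1 pos [ 588.1 -354.9  118.9] ang 90.0 q [-0.58  0.5   1.8  -0.    0.85 -2.15] F [-0.3  0.5  0.4] w 59.9 ff 0.0
[-3.5 -2.2 90.9] turn 0.0 rows 2.2
```

View pics/w4.png

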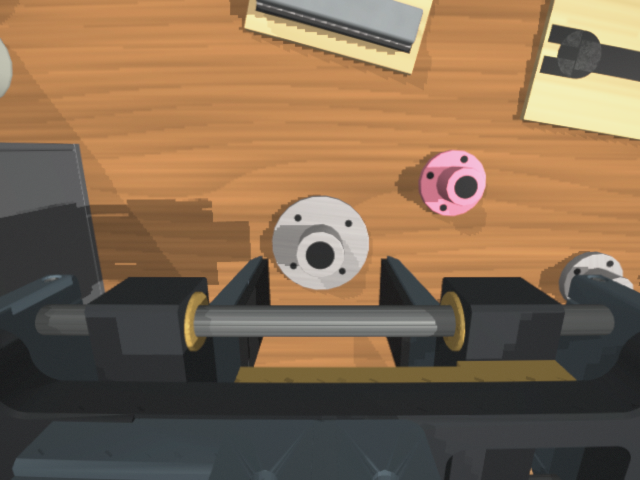

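The faceplate disc is centred near (321,243), hub bore at (320,255), centred between the fingers.

```bash
python3 -c "
from h import *
print(ray('wrist',[(320,255)],36).round(1),ray('wrist',[(321,243.5)],8).round(1))"; python3 go.py 591.5,-357,28,90
```

```text
[[ 590.3 -358.2   36. ]] [[ 589.3 -357.8    8. ]]
t 9.2 pos [ 587.7 -355.2  119.5] ang 90.0 q [-0.58  0.5   1.8  -0.    0.85 -2.15] F [-0.2  0.1  1. ] w 60.0 ff 0.0
[-3.9 -1.9 91.5] turn -0.0 rows 2.2
```

Target (590.3,-357.5).

```bash
python3 -m inch '[[-2.5,-2.5,40,0,55],[-2.5,-2.5,75,0,50],[-2.5,-2.5,91,0,45],[-2.5,-2.5,91,0,40],[-2.5,-2.5,91,0,20],[-2.5,-2.5,91,0,20],[-2.5,-2.5,91,0,20],[-2.5,-2.5,91,0,20],[-2.5,-2.5,91,0,20],[-2.5,-2.5,91,0,20]]' 60; python3 go.py
```

```text
time_s: 10.07
tool_pos: [591.4, -357.8, 29.0]
tcp_rot: [[-1.0, -0.0, -0.0], [-0.0, 1.0, 0.0], [0.0, 0.0, -1.0]]
force: [-0.4, -0.1, -5.4]
width: 34.8
finger_force: 60.0
t 10.1 pos [ 591.4 -357.8   29. ] ang 90.0 q [-0.58  0.63  1.79  0.    0.72 -2.15] F [-0.4 -0.1 -5.4] w 34.8 ff 60.0
```

```bash
python3 -m inch '[[0,0,-20,0,20],[0,0,-60,0,20],[0,0,-92,0,20],[0,0,-92,0,20],[-28,229,-92,0,20],[-28,229,-92,0,20],[-28,229,-92,0,20],[-28,229,-92,0,20],[-28,229,-92,0,20],[-28,229,-92,0,20]]'; python3 go.py 647.2,100.8,120,90
```

```text
time_s: 10.9
tool_pos: [619.0, -125.1, 120.4]
tcp_rot: [[-1.0, -0.002, -0.001], [-0.002, 1.0, 0.001], [0.001, 0.001, -1.0]]
force: [0.7, -0.0, -4.6]
width: 34.6
finger_force: 60.0
t 10.9 pos [ 619.  -125.1  120.4] ang 90.1 q [-0.24  0.42  1.92  0.    0.81 -1.81] F [ 0.7 -0.  -4.6] w 34.6 ff 60.0
[-28.5 225.8   0.5] turn 0.002 rows 5.5
```

```bash
python3 -m inch '[[-28.5,226,0,0,20],[-28.5,226,0,0,20],[-28.5,226,0,0,20],[-28.5,226,0,0,20],[-28.5,226,0,0,20],[-28.5,226,0,0,20],[-28.5,226,0,0,20],[-28.5,226,0,0,20]]'; python3 -m inch '[[0,0,0,0,20],[0,0,0,0,20]]'; python3 go.py 647.2,100.8,37,90
```

```text
time_s: 11.57
tool_pos: [647.6, 98.3, 120.4]
tcp_rot: [[-1.0, -0.002, -0.001], [-0.002, 1.0, -0.0], [0.001, -0.0, -1.0]]
force: [-0.5, -0.9, -3.9]
width: 34.7
finger_force: 60.0
time_s: 11.73
tool_pos: [647.7, 96.2, 120.6]
tcp_rot: [[-1.0, 0.001, -0.0], [0.001, 1.0, -0.0], [0.0, -0.0, -1.0]]
force: [0.0, -0.9, -4.9]
width: 34.9
finger_force: 60.0
t 11.7 pos [647.7  96.2 120.6] ang 90.0 q [ 0.11  0.45  1.87 -0.    0.82 -1.46] F [ 0.  -0.9 -4.9] w 34.9 ff 60.0
[ 0.4  4.6 83.6] turn -0.001 rows 2.0
```

```bash
python3 -m inch '[[0.5,4.5,30,0,20],[0.5,4.5,60,0,20],[0.5,4.5,75,0,20],[0.5,4.5,80,0,20],[0.5,4.5,83,0,20],[0.5,4.5,83,0,20],[0.5,4.5,83,0,20]]'; python3 -m inch '[[0,0,0.5,0,20],[0,0,1,0,20],[0,0,1,0,20]]';python3 -m inch '[[0,0,0.5,0,20],[0,0,1,0,20],[0,0,1,0,20]]'
```

```text
time_s: 12.32
tool_pos: [648.3, 101.5, 39.2]
tcp_rot: [[-1.0, 0.0, 0.002], [0.0, 1.0, 0.0], [-0.002, 0.0, -1.0]]
force: [-0.0, -0.3, -4.6]
width: 35.0
finger_force: 60.0
time_s: 12.57
tool_pos: [647.8, 101.7, 37.6]
tcp_rot: [[-1.0, -0.0, 0.001], [-0.0, 1.0, 0.0], [-0.001, 0.0, -1.0]]
force: [0.6, 0.7, -4.7]
width: 35.0
finger_force: 60.0
time_s: 12.82
tool_pos: [647.4, 101.7, 36.0]
tcp_rot: [[-1.0, -0.0, 0.0], [-0.0, 1.0, -0.0], [-0.0, -0.0, -1.0]]
force: [0.1, -0.4, -4.3]
width: 34.9
finger_force: 60.0
```

```bash
python3 -m inch '[[0,0,0.5,0,20],[0,0,1,0,20],[0,0,1,0,20]]';python3 -m inch '[[0,0,0.5,0,20],[0,0,1,0,20],[0,0,1,0,20]]'
```

```text
time_s: 13.07
tool_pos: [647.4, 101.6, 34.9]
tcp_rot: [[-1.0, -0.0, -0.0], [-0.0, 1.0, -0.0], [0.0, -0.0, -1.0]]
force: [-0.9, 0.3, -4.5]
width: 34.8
finger_force: 60.0
time_s: 13.32
tool_pos: [647.5, 101.6, 34.8]
tcp_rot: [[-1.0, -0.0, -0.0], [-0.0, 1.0, -0.0], [0.0, -0.0, -1.0]]
force: [-5.9, -1.5, 10.2]
width: 34.9
finger_force: 60.0
```

```bash
python3 -m inch '[[0,0,-0.5,0,40],[0,0,-0.5,0,50],[0,0,-0.5,0,55],[0,0,-0.5,0,55],[0,0,-30,0,55],[0,0,-70,0,50],[0,0,-85,0,50],[0,0,-85,0,50]]'; python3 go.py 625,-122.3,120,90
```

```text
time_s: 13.98
tool_pos: [649.8, 101.9, 123.2]
tcp_rot: [[-1.0, -0.0, 0.006], [-0.0, 1.0, 0.001], [-0.006, 0.001, -1.0]]
force: [0.1, 0.5, 0.3]
width: 49.6
finger_force: 0.0
t 14.0 pos [649.8 101.9 123.2] ang 90.0 q [ 0.12  0.45  1.86  0.    0.82 -1.45] F [0.1 0.5 0.3] w 49.6 ff 0.0
[  24.9 -224.2    2.9] turn 0.0 rows 5.4
```

```bash
python3 -m inch '[[24,-224,0,0,50],[24,-224,0,0,50],[24,-224,0,0,50],[24,-224,0,0,50],[24,-224,0,0,50],[24,-224,0,0,50],[24,-224,0,0,50],[24,-224,0,0,50],[24,-224,0,0,50]]';  python3 go.py 625,-122.3,28,90; python3 -c "
from h import *
from m import *
im=shot('wrist','w5.png');hsv=cv2.cvtColor(im,cv2.COLOR_BGR2HSV)
cv2.imwrite('pics/w5c.png',cv2.resize(im[180:330,220:420],(800,600)))"; python3 go.py 625,-122.3,28,90
```

```text
time_s: 14.73
tool_pos: [623.2, -121.8, 118.3]
tcp_rot: [[-1.0, -0.0, -0.001], [-0.0, 1.0, 0.0], [0.001, 0.0, -1.0]]
force: [-1.1, -0.1, -0.3]
width: 50.6
finger_force: 0.0
t 14.7 pos [ 623.2 -121.8  118.3] ang 90.0 q [-0.23  0.43  1.91  0.    0.8  -1.8 ] F [-1.1 -0.1 -0.3] w 50.6 ff 0.0
[-1.8 -0.5 90.3] turn 0.0 rows 2.2
t 14.8 pos [ 623.3 -121.4  118.4] ang 90.1 q [-0.23  0.43  1.91  0.    0.8  -1.8 ] F [ 0.2  0.5 -0.5] w 50.0 ff 0.0
[-1.7 -0.9 90.4] turn 0.001 rows 2.2
```

View pics/w5c.png

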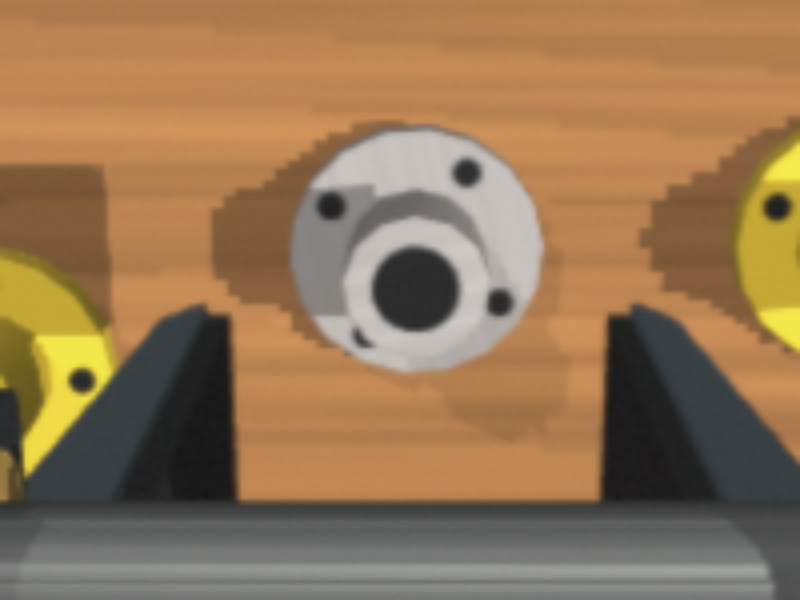

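The grey faceplate's bore is at about (324,252) in the wrist image, centred between the fingers with both yellow ones clear.

```bash
python3 -m inch '[[-1.5,-1,40,0,50],[-1.5,-1,75,0,45],[-1.5,-1,90,0,38],[-1.5,-1,90,0,34],[-1.5,-1,90,0,15],[-1.5,-1,90,0,15],[-1.5,-1,90,0,15],[-1.5,-1,90,0,15],[-1.5,-1,90,0,15],[-1.5,-1,90,0,15]]' 50; python3 -c "
from h import *
print(ray('wrist',[(323.75,252.25)],32))" >/dev/null; python3 -m inch '[[0,0,-20,0,15],[0,0,-60,0,15],[0,0,-92,0,15],[0,0,-92,0,15],[29,230,-92,0,15],[29,230,-92,0,15],[29,230,-92,0,15],[29,230,-92,0,15],[29,230,-92,0,15],[29,230,-92,0,15]]'; python3 go.py 566.6,339.3,120,90
```

```text
time_s: 15.62
tool_pos: [625.0, -123.3, 29.1]
tcp_rot: [[-1.0, -0.0, 0.0], [-0.0, 1.0, -0.0], [-0.0, -0.0, -1.0]]
force: [-0.0, 0.1, -2.5]
width: 26.8
finger_force: 50.0
time_s: 16.45
tool_pos: [594.8, 109.9, 120.5]
tcp_rot: [[-1.0, -0.001, -0.0], [-0.001, 1.0, 0.0], [0.0, 0.0, -1.0]]
force: [0.3, -0.3, -2.1]
width: 27.0
finger_force: 50.0
t 16.4 pos [594.8 109.9 120.5] ang 90.1 q [ 0.14  0.38  1.97  0.    0.79 -1.43] F [ 0.3 -0.3 -2.1] w 27.0 ff 50.0
[ 27.9 229.4   0.6] turn 0.001 rows 5.5
```

```bash
python3 -m inch '[[28,230,0,0,15],[28,230,0,0,15],[28,230,0,0,15],[28,230,0,0,15],[28,230,0,0,15],[28,230,0,0,15],[28,230,0,0,15],[28,230,0,0,15],[28,230,0,0,15]]'; python3 -m inch '[[0,0,0,0,15],[0,0,0,0,15]]'; python3 go.py 566.6,339.3,38,90
```

```text
time_s: 17.2
tool_pos: [567.5, 336.1, 120.4]
tcp_rot: [[-1.0, -0.0, -0.001], [-0.0, 1.0, -0.001], [0.001, -0.001, -1.0]]
force: [0.2, 0.8, -1.7]
width: 26.8
finger_force: 50.0
time_s: 17.37
tool_pos: [568.0, 335.5, 120.8]
tcp_rot: [[-1.0, 0.001, -0.0], [0.001, 1.0, -0.0], [0.0, -0.0, -1.0]]
force: [0.4, -0.1, -2.3]
width: 27.1
finger_force: 50.0
t 17.4 pos [568.  335.5 120.8] ang 89.9 q [ 0.5   0.46  1.86 -0.    0.83 -1.07] F [ 0.4 -0.1 -2.3] w 27.1 ff 50.0
[ 1.4  3.8 82.8] turn -0.001 rows 2.0
```

```bash
python3 -m inch '[[1,3.5,30,0,15],[1,3.5,60,0,15],[1,3.5,75,0,15],[1,3.5,80,0,15],[1,3.5,83,0,15],[1,3.5,84,0,15],[1,3.5,84,0,15],[1,3.5,84,0,15]]'; python3 -m inch '[[0,0,0.5,0,15],[0,0,1,0,15],[0,0,1,0,15]]';python3 -m inch '[[0,0,0.5,0,15],[0,0,1,0,15],[0,0,1,0,15]]'
```

```text
time_s: 18.03
tool_pos: [567.6, 340.4, 38.2]
tcp_rot: [[-1.0, -0.0, 0.001], [-0.0, 1.0, 0.001], [-0.001, 0.001, -1.0]]
force: [0.1, -0.4, -3.0]
width: 27.0
finger_force: 50.0
time_s: 18.28
tool_pos: [567.0, 340.2, 36.3]
tcp_rot: [[-1.0, -0.0, 0.0], [-0.0, 1.0, 0.0], [-0.0, 0.0, -1.0]]
force: [0.5, 0.0, -1.9]
width: 27.0
finger_force: 50.0
time_s: 18.53
tool_pos: [566.8, 340.1, 34.9]
tcp_rot: [[-1.0, -0.0, -0.0], [-0.0, 1.0, -0.0], [0.0, -0.0, -1.0]]
force: [-0.5, -0.6, -1.8]
width: 27.2
finger_force: 50.0
```

```bash
python3 -m inch '[[0,0,0.5,0,15],[0,0,0.8,0,15],[0,0,0.8,0,15]]'; python3 -m inch '[[0,0,0.4,0,15],[0,0,0.8,0,15],[0,0,0.8,0,15]]'
```

```text
time_s: 18.78
tool_pos: [566.9, 340.2, 34.8]
tcp_rot: [[-1.0, -0.0, -0.0], [-0.0, 1.0, -0.0], [0.0, -0.0, -1.0]]
force: [-4.0, -2.7, 10.7]
width: 26.8
finger_force: 50.0
time_s: 19.03
tool_pos: [566.9, 340.2, 34.7]
tcp_rot: [[-1.0, -0.0, -0.001], [-0.0, 1.0, -0.0], [0.001, -0.0, -1.0]]
force: [-8.6, -5.4, 20.5]
width: 27.0
finger_force: 50.0
```

```bash
python3 -m inch '[[0,0,-1,0,34],[0,0,-1,0,45],[0,0,-1,0,50],[0,0,-1,0,50],[0,0,-30,0,50],[0,0,-70,0,50],[0,0,-86,0,50],[0,0,-86,0,50]]'; python3 go.py 471,99.5,120,94.9
```

```text
time_s: 19.7
tool_pos: [568.9, 341.3, 123.6]
tcp_rot: [[-1.0, -0.0, 0.005], [-0.0, 1.0, 0.003], [-0.005, 0.003, -1.0]]
force: [0.8, 0.3, -0.3]
width: 49.9
finger_force: 0.0
t 19.7 pos [568.9 341.3 123.6] ang 90.0 q [ 0.51  0.46  1.85 -0.    0.83 -1.07] F [ 0.8  0.3 -0.3] w 49.9 ff 0.0
[  98.  -241.8    2.3] turn -0.085 rows 6.3
```

```bash
python3 -m inch '[[97,-241,0,-0.085,50],[97,-241,0,-0.085,50],[97,-241,0,-0.085,50],[97,-241,0,-0.085,50],[97,-241,0,-0.085,50],[97,-241,0,-0.085,50],[97,-241,0,-0.085,50],[97,-241,0,-0.085,50],[97,-241,0,-0.085,50],[97,-241,0,-0.085,50]]'; python3 -c "
from h import *
im=shot('wrist','w6.png')"; python3 go.py 471,99.5,18.5,94.9
```

```text
time_s: 20.53
tool_pos: [470.7, 99.9, 119.2]
tcp_rot: [[-0.996, -0.085, 0.0], [-0.085, 0.996, 0.0], [-0.0, 0.0, -1.0]]
force: [0.5, -0.3, 0.7]
width: 50.0
finger_force: 0.0
t 20.6 pos [470.6 100.1 119.2] ang 94.9 q [ 0.16  0.22  2.22  0.    0.71 -1.5 ] F [ 0.9 -0.5  0.1] w 50.0 ff 0.0
[ -0.3  -0.6 100.7] turn 0.001 rows 2.4
```

View pics/w6.png

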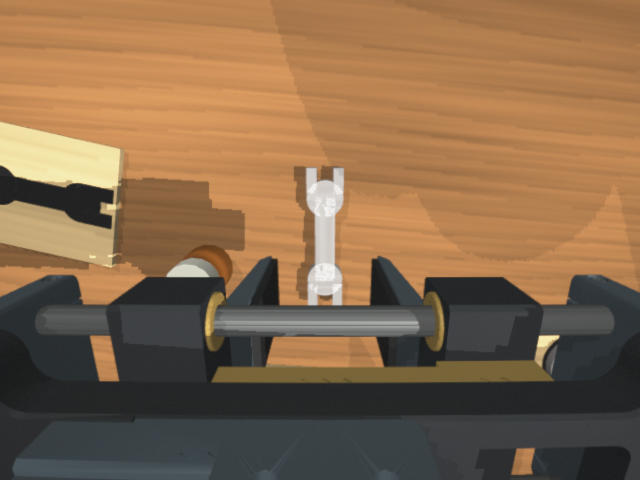

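The spanner is vertical at column ~325 between the fingers, heads at rows ~198 and ~280; the jar (200,268) is clear of the left finger.

```bash
python3 -c "
from h import *
print(ray('wrist',[(325,198),(325,280)],10).mean(0).round(1))"; python3 -m inch '[[0,-0.5,40,0,50],[0,-0.5,75,0,40],[0,-0.5,95,0,32],[0,-0.5,100,0,26],[0,-0.5,100,0,26]]'; python3 go.py
```

```text
[469.  100.6  10. ]
time_s: 21.0
tool_pos: [469.9, 99.6, 18.5]
tcp_rot: [[-0.996, -0.086, -0.002], [-0.086, 0.996, -0.0], [0.002, -0.0, -1.0]]
force: [-0.3, 0.1, 0.6]
width: 27.6
finger_force: 0.0
t 21.0 pos [469.9  99.6  18.5] ang 95.0 q [ 0.16  0.42  2.22  0.    0.5  -1.5 ] F [-0.3  0.1  0.6] w 27.6 ff 0.0
```

```bash
python3 -m inch '[[0,0,0,0,5],[0,0,0,0,5],[0,0,0,0,5],[0,0,0,0,5],[0,0,0,0,5],[0,0,-20,0,5],[0,0,-60,0,5],[0,0,-100,0,5],[0,0,-100,0,5],[0,0,-100,0,5]]' 50; python3 go.py 500,0,120,40 451.8,-133.4,120,-8.1
```

```text
time_s: 21.83
tool_pos: [471.3, 98.8, 121.5]
tcp_rot: [[-0.996, -0.085, 0.005], [-0.085, 0.996, 0.001], [-0.005, 0.0, -1.0]]
force: [-0.8, -0.2, -1.5]
width: 15.7
finger_force: 50.0
t 21.8 pos [471.3  98.8 121.5] ang 94.9 q [ 0.16  0.21  2.22 -0.    0.71 -1.5 ] F [-0.8 -0.2 -1.5] w 15.7 ff 50.0
[ -20.1 -100.9    1.5] turn 0.958 rows 7.7
[  39.2 -229.7    1.2] turn -1.344 rows 18.4
```

Held (15.7 mm). Turn about +1.80 in two commands.

```bash
python3 -m inch '[[-20,-101,0,0.958,5],[-20,-101,0,0.958,5],[-20,-101,0,0.958,5],[-20,-101,0,0.958,5],[-20,-101,0,0.958,5],[-20,-101,0,0.958,5],[-20,-101,0,0.958,5],[-20,-101,0,0.958,5],[-20,-101,0,0.958,5],[-20,-101,0,0.958,5]]'; python3 go.py 451.8,-133.4,120,-8.1
```

```text
time_s: 22.67
tool_pos: [497.7, -0.3, 118.2]
tcp_rot: [[-0.645, 0.764, -0.002], [0.764, 0.645, 0.0], [0.001, -0.001, -1.0]]
force: [-0.7, 0.3, -1.9]
width: 15.4
finger_force: 50.0
t 22.7 pos [ 4.977e+02 -3.000e-01  1.182e+02] ang 40.2 q [-0.05  0.24  2.18 -0.    0.72 -0.75] F [-0.7  0.3 -1.9] w 15.4 ff 50.0
[ -72.1 -120.9   -1.7] turn 0.842 rows 6.7
```

```bash
python3 -m inch '[[-72,-121,0,0.842,5],[-72,-121,0,0.842,5],[-72,-121,0,0.842,5],[-72,-121,0,0.842,5],[-72,-121,0,0.842,5],[-72,-121,0,0.842,5],[-72,-121,0,0.842,5],[-72,-121,0,0.842,5],[-72,-121,0,0.842,5],[-72,-121,0,0.842,5]]'; python3 -m inch '[[0,0,0,0,5],[0,0,0,0,5]]'; python3 go.py 451.8,-133.4,27,-8.1
```

```text
time_s: 23.5
tool_pos: [451.9, -133.1, 119.0]
tcp_rot: [[0.139, 0.99, -0.001], [0.99, -0.139, 0.0], [0.0, -0.001, -1.0]]
force: [0.5, 1.3, -0.9]
width: 15.7
finger_force: 50.0
time_s: 23.67
tool_pos: [452.0, -133.1, 119.2]
tcp_rot: [[0.141, 0.99, -0.0], [0.99, -0.141, 0.0], [0.0, -0.0, -1.0]]
force: [0.8, 1.2, -1.5]
width: 15.7
finger_force: 50.0
t 23.7 pos [ 452.  -133.1  119.2] ang -8.1 q [-0.34  0.2   2.23 -0.    0.71 -0.19] F [ 0.8  1.2 -1.5] w 15.7 ff 50.0
[-0.3 -0.2 92.2] turn -0.0 rows 2.2
```

```bash
python3 -m inch '[[0,0,30,0,5],[0,0,60,0,5],[0,0,80,0,5],[0,0,88,0,5],[0,0,91,0,5],[0,0,93,0,5],[0,0,93,0,5],[0,0,93,0,5]]'; python3 -m inch '[[0,0,0.5,0,5],[0,0,1,0,5],[0,0,1,0,5]]'; python3 -m inch '[[0,0,0.5,0,5],[0,0,0.8,0,5],[0,0,0.8,0,5]]'
```

```text
time_s: 24.33
tool_pos: [452.7, -133.5, 27.3]
tcp_rot: [[0.143, 0.99, 0.001], [0.99, -0.143, -0.001], [-0.0, 0.001, -1.0]]
force: [0.9, 0.1, -0.9]
width: 15.7
finger_force: 50.0
time_s: 24.58
tool_pos: [452.3, -133.4, 25.8]
tcp_rot: [[0.143, 0.99, 0.001], [0.99, -0.143, -0.0], [-0.0, 0.001, -1.0]]
force: [-0.1, 0.0, -1.5]
width: 15.4
finger_force: 50.0
time_s: 24.83
tool_pos: [452.3, -133.4, 25.5]
tcp_rot: [[0.144, 0.99, -0.0], [0.99, -0.144, -0.0], [-0.0, -0.0, -1.0]]
force: [-6.5, 2.1, 26.2]
width: 15.3
finger_force: 50.0
```

Contact; back off slightly, release, rise and move aside, then inspect everything.

```bash
python3 -m inch '[[0,0,-0.8,0,20],[0,0,-0.8,0,28],[0,0,-0.8,0,34],[0,0,-0.8,0,36],[0,0,-1,0,36],[0,0,-30,0,36],[0,0,-70,0,40],[0,0,-110,0,50],[0,0,-150,0,50],[0,0,-150,0,50]]'; python3 go.py 400,520,230,-8.1; python3 -c "
from h import *
shot('top','top7.png');shot('scene','scene7.png')"
```

```text
time_s: 25.67
tool_pos: [455.3, -134.3, 181.3]
tcp_rot: [[0.143, 0.99, 0.009], [0.99, -0.143, -0.003], [-0.002, 0.009, -1.0]]
force: [2.6, -0.5, 0.8]
width: 50.0
finger_force: 0.0
t 25.7 pos [ 455.3 -134.3  181.3] ang -8.2 q [-0.34  0.09  2.21  0.    0.83 -0.19] F [ 2.6 -0.5  0.8] w 50.0 ff 0.0
[ 639.6 -148.1  -51.2] turn -0.003 rows 15.8
```

View pics/scene7.png

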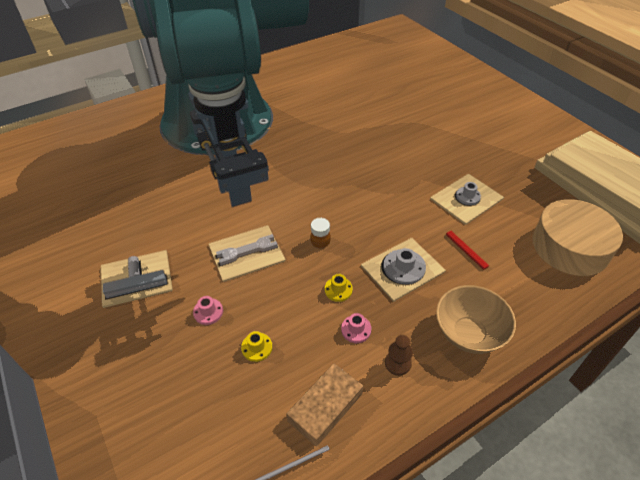

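View pics/top7.png

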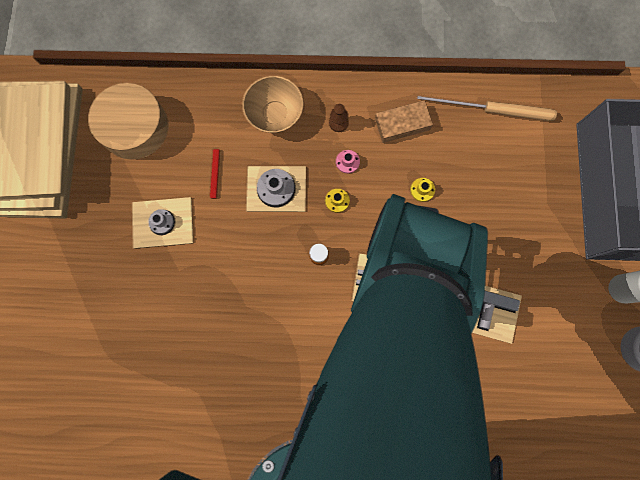

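All four sit on their tiles in both views: small faceplate (162,222), large (277,187), spanner and tee partly hidden by the arm in the top view. I'll move the arm aside and measure.

```bash
python3 -m inch '[[300,-10,-50,0,50],[300,-10,-50,0,50],[300,-10,-50,0,50],[300,-10,-50,0,50],[300,-10,-50,0,50],[300,-10,-50,0,50],[300,-10,-50,0,50],[300,-10,-50,0,50],[300,-10,-50,0,50]]'; python3 -m inch '[[290,-10,0,0,50],[290,-10,0,0,50],[290,-10,0,0,50],[290,-10,0,0,50],[290,-10,0,0,50],[290,-10,0,0,50],[290,-10,0,0,50],[290,-10,0,0,50],[290,-10,0,0,50]]'; python3 -c "
from m import *
im=shot('top','top8.png');im2=shot('scene','scene8.png')
B={'top':dict(L=(254,166,300,214,14),S=(140,200,185,245,14),T=(456,282,522,335,26),Sp=(354,258,418,305,16),J=(305,240,332,268,50)),'scene':dict(L=(375,244,432,288,14),S=(450,174,485,210,14),T=(100,255,172,302,26),Sp=(212,230,282,268,16))}
for cam,i in(('top',im),('scene',im2)):
    hsv=cv2.cvtColor(i,cv2.COLOR_BGR2HSV)
    g=((hsv[:,:,1]<60)&(hsv[:,:,2]>75)).astype(np.uint8)*255
    for n,b in B[cam].items(): show(n,cam,blob(g,b[:4]),b[4])
v=np.hstack([cv2.resize(im[250:350,340:540],(800,400)[:2])]);cv2.imwrite('pics/c8.png',v)"
```

```text
time_s: 26.52
tool_pos: [485.0, 167.6, 223.4]
tcp_rot: [[0.14, 0.99, -0.001], [0.99, -0.14, -0.0], [-0.0, -0.001, -1.0]]
force: [-0.0, 0.6, -0.2]
width: 50.2
finger_force: 0.0
time_s: 27.27
tool_pos: [516.6, 453.5, 222.1]
tcp_rot: [[0.142, 0.99, -0.002], [0.99, -0.142, -0.002], [-0.002, -0.002, -1.0]]
force: [0.2, -0.9, -1.1]
width: 50.5
finger_force: 0.0
L top cent [647.6 101.4] rect [647.5 101.5] [77.3 76.6] 2.1 ell [647.6 101.4] [77.5 77.9]
S top cent [566.9 339.7] rect [566.9 339.6] [51.  49.3] 84.1 ell [566.9 339.7] [49.1 50.1]
T top cent [ 414.2 -342.5] rect [ 398.5 -336.7] [111.9  71.9] 74.8 ell [ 406.4 -339.4] [ 71.4 108.2]
Sp top cent [ 452.6 -132. ] rect [ 452.7 -131.9] [115.2  28.8] 81.7 ell [ 452.5 -132. ] [ 29.6 141.6]
J top cent [502.3   4.6] rect [502.1   5.3] [34.4 35.9] 1.4 ell [502.3   4.6] [34.7 35.8]
L scene cent [649.8 100.7] rect [649.  101.7] [77.4 84.6] 51.1 ell [649.8 100.8] [77.8 82.7]
S scene cent [566.5 341.8] rect [568.3 344.6] [50.4 70.4] 16.5 ell [566.6 341.8] [47.2 70.1]
T scene cent [ 422.9 -343.9] rect [ 405.8 -339.3] [110.1  84.7] 75.7 ell [ 417.4 -343.4] [ 84.3 103.8]
Sp scene cent [ 457.3 -134.1] rect [ 456.8 -133.4] [116.3  37.1] 81.8 ell [ 457.1 -134.9] [ 37.3 140.7]
```

View pics/c8.png

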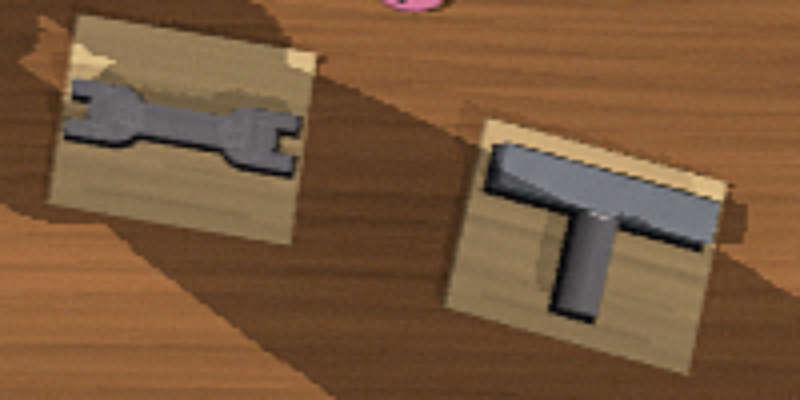

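The crop shows the spanner and tool rest covering their outlines, matching turns. All four are within about 2 mm and 1–2° of their tiles, and the jar is unmoved.

```bash
python3 -m inch '[[0,0,0,0,50],[0,0,0,0,50],[0,0,0,0,50]]' | head -2; python3 -c "
from cell import *
print(hand_in())"
```

```text
time_s: 27.62
tool_pos: [517.1, 452.5, 224.6]
the job is handed in; nothing more can be done
None
```

All four accessories are set down on their own tiles, about 2 mm and 1° off by the top camera, with the jar where it stood, and the job was handed in at 27.6 s; `hand_in()` returned no verdict.

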